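# Nest the empty parts boxes for return

## Robot

A 6-joint arm with a two-finger parallel gripper is mounted at the origin on the work surface. World frame = base frame: x ahead of the robot, y to its left, z up, the work surface at z = 0. Lengths are in m, angles in rad, forces in N, time in s.
With the tool pointing down it reaches from about 0.35 to 0.775 m from the base axis. Payload 5.5 kg.
Tool frame: the origin (TCP) lies between the finger pads; the fingertips stand 14 mm ahead of it and the grasp point (between the pads) lies 5 mm behind it; x points along the fingers, z is the direction in which the jaws open and shut, and the axes are right-handed (so a half turn about x gives the same grasp; the last joint's range is limited). The gripper opens to 85 mm and grips with 20 to 120 N. Pads are 22 mm wide; open, the fingers measure 114 mm over their backs; the gripper's body (76 mm by 85 mm) begins 54 mm behind the grasp point. The pads swing forward as they close: fully open they stand 13 mm farther back than shut.
Start: joints at [1.086, 0.313, 0.046, 1.304, 0, 1.431], TCP at [0.194, 0.541, 0.245] pointing down, gripper open.
Joint ranges: [-2.76, 2.76], [-0.86, 1.69], [-1.03, 1.26], [-2.2, 2.34], [-1.47, 1.5], [-3.14, 3.14]. Speed limits (rad/s): [2.57, 2.57, 3.14, 3.14, 3.14, 3.14].

## Interface

Orientations are given as a unit quaternion [x, y, z, w].
In Python, from workcell import get_state, grab_frame, robot, recognise, cut_out, tip_of gives the robot as it stands. The module is installed in compiled form; this text tells all that it offers.
- The arm moves only by the tool step_arm, never from a script. Its argument "rows" is a list of rows, each a list of 7 numbers: the shift along the tool's x, y, z in cm, then the turn, a rotation vector about the tool's x, y, z in rad, then the finger opening in cm, from 0 to 8.54. In form: [[dx, dy, dz, wx, wy, wz, gripper], ...]. A call has 1 to 5 rows; each row is the pose to reach, as a shift and turn from the pose measured when the call began, along the tool's axes at that moment; what a row does not reach only later rows make up. A row lasts 1/12 s, in which the tool goes at most 41.7 mm and 7.16 degrees, less where a joint would pass 70% of its speed; a pose out of reach is approached as far as the arm can. A call with a gripper value outside its range is refused whole. The fingers move at their own pace and stop on an object; "grip_force" is the grip in N (left out, the last holds). Time passes only in rows, so rows that repeat a pose let the fingers close. It gives the time, the measured TCP pose, the force and the opening at its end, in the units of the state.
- get_state(): the state, without advancing time (a new reading comes with each control period).
- grab_frame(name): name is "scene" or "top"; returns a dict with "color" (400x640x3 uint8, red, green, blue), "range_z" (400x640 float32, m along the optical axis (not along the pixel's ray), 0 where there is no reading), "fx", "fy", "cx", "cy" (pixels), "R" (3x3) and "t" (3): a world point X has camera coordinates R X + t. Camera axes: x right, y down, z forward; pixel columns grow to the right and rows downward; lengths in m; the calibration is good to about 2 mm. A picture is of the moment at which its call begins.
- robot.close_job(): hands the job in, once; it reports no verdict.
Trained networks look in a picture, given as the dict that the camera call returned (one of the last four; its "shot" number tells which), for a name from the list of things; names that differ only in an ending like _2 or _b are one class to them, and where a whole thing is asked for, a point or a joint stands for the part that bears it (a point fixed in the world has none). Each returns a list of dicts, best first, with "conf" (0 to 1); they miss things now and then, are a little off and sometimes report something else, mostly with a low value. They report only what shows in the picture. A call takes as long as a camera call. They do not tell look-alikes from the thing itself.
- recognise(picture, name): "position" ([x, y, z] in m, in world coordinates, good to about 4 mm: the middle of the surface that is visible of it).
- cut_out(picture, name): "region" (400x640 bool, what is visible of it).
- tip_of(picture, name): "position" ([x, y, z] in m, in world coordinates, good to about 4 mm: a listed point, or the origin of a listed thing).
The state is a dict: "time": time; "joint_pos": joint angles; "qd": joint speeds; "joint_torque": joint torques, N m; "eef_pos": TCP position; "tool_rot": TCP orientation; "force": force on the tool from outside, world axes, zero at the start; "moment": the same for the moment, N m; "gripper_width": opening from 0.0 (shut) to 1.0 (fully open).
Only numpy, scipy, OpenCV 4.12 (cv2) and the standard library are available. Lean on these libraries where they do the work, as an engineer would, in place of code of your own. Each camera call takes 0.05 s, during which the arm holds its last target.

## Task

Nest the three empty blue parts boxes for return, largest first: take the middle-sized box off the sloping rack and lower it into the largest box, which stands on the bench, then take the smallest box off the rack and lower it into the middle one, so that both stand upright and fully down. Set them in without dropping them, leave the largest box where it stands, and do not shift the tray of sockets, the can, the screwdriver or the ratchet.

Things in the scene. Friction and masses are not known exactly. Their poses are not given: they have to be found in the camera images.
- large_box: Open blue sheet-metal box, straight walls and floor 4 mm thick. The largest and lowest: 150 long x 78 wide x 40 mm high, inside 142 x 70 mm, 36 mm deep, 0.6 kg. It stands mouth up on the bench, to the right of the rack as the robot sees it, lengthwise away from the robot give or take 30 degrees; not fastened. Origin: centre of underside; x along length, y across width, z out of the mouth.
- medium_box: Open blue sheet-metal box, straight walls and floor 4 mm thick. The middle size: 132 long x 62 wide x 75 mm high, inside 124 x 54 mm, about 0.24 kg. Starts in a bay of the sloping rack, length up the slope, leaning 25 degrees with it. Fits the largest with 4 to 5 mm to spare on each side, either way round; its rim then stands 39 mm above the largest one's. Origin: centre of underside; x along length, y across width, z out of the mouth.
- small_box: Open blue sheet-metal box, straight walls and floor 4 mm thick. The smallest, narrowest and tallest: 114 long x 46 wide x 110 mm high, about 0.24 kg. Starts in another bay of the rack, leaning likewise. Fits the middle one with 4 to 5 mm to spare on each side, either way round; its rim then stands 39 mm above the middle one's. Origin: centre of underside; x along length, y across width, z out of the mouth.
- rack: Fixed board lined with grip-giving grey rubber, 420 wide (y) x 180 mm long, sloping up 25 degrees away from the robot, lip 20 mm high along its near edge, dark frame. Origin on the bench under the board's middle, x level, up-slope; board top 150 mm up at the middle, 188 at the far edge. Middle box, smallest box and socket tray stand on it in any order, 130 mm apart along y.
- socket_tray: Bystander: black plastic tray 120 x 66 x 30 mm full of bright sockets (47 mm high with them), in the remaining bay of the rack. Origin at the centre of its underside. To be left alone.
- oil_can: Bystander: closed white can, 60 mm across and 110 mm high, standing on the bench beyond the largest box, 130 mm or more from its centre. Origin at the centre of its underside. To be left alone.
- screwdriver: Bystander: screwdriver with black handle, 190 mm long, lying on the bench on the right of the largest box, about 120 mm from its centre. Origin under its middle. To be left alone.
- ratchet: Bystander: ratchet handle 210 mm long with a 44 mm high head, lying on the bench in front of the rack. Origin under its middle. To be left alone.
There are look-alikes about, which are no part of the job. Leave any red look-alike of the medium_box alone.

How it is judged:
On the way, in this order (a step that is already met when the one before it is completed fails the run):
1. the middle box stands upright and fully down in the largest box, let go (horizontal distance between medium_box and large_box below 0.012 m and z of medium_box in the frame of large_box below 0.008 m and angle between medium_box's own z axis and vertical below 0.05 rad and contact force between medium_box and the fingers below 0.1 N), for 0.3 s.
2. the smallest box stands upright and fully down in the middle box, let go, the middle one still down in the largest (horizontal distance between medium_box and large_box below 0.012 m and z of medium_box in the frame of large_box below 0.008 m and angle between each of medium_box, small_box's own z axis and vertical below 0.05 rad and horizontal distance between small_box and medium_box below 0.012 m and z of small_box in the frame of medium_box below 0.008 m and contact force between small_box and the fingers below 0.1 N), for 0.3 s.
At the end, for the whole second after the job is handed in: The middle box is in the largest and the smallest in the middle one, each with its underside within 8 mm of the underside of the box around it (floors are 4 mm) and its centre within 12 mm of that box's centre, all three within 0.05 rad of upright, the largest flat on the bench, everything at rest (horizontal distance between medium_box and large_box below 0.012 m and z of medium_box in the frame of large_box below 0.008 m and angle between each of medium_box, small_box, large_box's own z axis and vertical below 0.05 rad and horizontal distance between small_box and medium_box below 0.012 m and z of small_box in the frame of medium_box below 0.008 m and linear speed of each of large_box, medium_box, small_box below 0.02 m/s and height (world z) of large_box below 0.006 m); the robot touches nothing.
It fails at once if the largest box is shoved more than 40 mm from where it stood (distance of large_box from where it was at the start of the episode above 0.04 m).
It fails at once if a box is dropped (a free fall of more than some 25 mm) over or into the one around it ((horizontal distance between medium_box and large_box below 0.05 m and z of medium_box in the frame of large_box below 0.2 m and contact force between medium_box and the fingers below 0.1 N and linear speed of medium_box above 0.7 m/s) or (horizontal distance between small_box and medium_box below 0.05 m and z of small_box in the frame of medium_box below 0.2 m and contact force between small_box and the fingers below 0.1 N and linear speed of small_box above 0.7 m/s)).
It fails at once if the tray of sockets, the can, the screwdriver or the ratchet is shifted by more than 40 mm (distance of any of socket_tray, oil_can, screwdriver, ratchet from where it was at the start of the episode above 0.04 m).
It also fails if it takes over 72 s, if anything falls off the work surface, if the arm or the gripper's body presses on something with over 40 N, if the wrist force passes 120 N, or if a joint passes its speed limit or range.

## Working session

There is one attempt and no reset: what is moved stays moved. The work goes in short steps, Python scripts to look and compute and a tool call to move; the robot and the scene stay as the last step left them, time stands still between calls to the robot, and variables do not carry over. Pictures are saved under pics/ and viewed, and the job is handed in when it is done.

Besides the shell and the picture viewer there is one more tool, called after "Request:" as name([rows], argument=value, ...), one row to a line, values as JSON. step_arm: Moves the arm, as the interface text tells. Its arguments: {"type":"object","properties":{"rows":{"type":"array","items":{"type":"array","items":{"type":"number"}}},"grip_force":{"type":"number"}},"required":["rows"]}

```bash
mkdir -p pics; cat > h.py <<'E'
import numpy as np, cv2
from workcell import get_state, grab_frame, robot, recognise, cut_out, tip_of
from scipy.spatial.transform import Rotation as Rn
def save(p,n): cv2.imwrite('pics/'+n+'.png',p['color'][:,:,::-1])
def world(p,mask=None):
    z=p['range_z']; v,u=np.indices(z.shape)
    c=np.stack([(u-p['cx'])/p['fx']*z,(v-p['cy'])/p['fy']*z,z],-1)
    w=(c-p['t'])@p['R']   # R^T (c-t)
    w[z==0]=np.nan
    return w
np.set_printoptions(precision=4,suppress=True)
E
python3 - <<'E'
from h import *
s=get_state(); print(s)
for n in ['scene','top']:
    p=grab_frame(n); save(p,n+'0'); print(n,-p['R'].T@p['t'],p['R'])
    for o in ['large_box','medium_box','small_box','socket_tray','oil_can','screwdriver','ratchet','rack']:
        print(o,[(np.round(d['position'],3),round(d['conf'],2)) for d in recognise(p,o)], [(np.round(d['position'],3),round(d['conf'],2)) for d in tip_of(p,o)])
E
```

```text
{'time': 0.0, 'joint_pos': array([ 1.0864,  0.314 ,  0.045 ,  1.3036, -0.    ,  1.4312]), 'qd': array([-0.0014,  0.0016,  0.001 ,  0.0015,  0.    , -0.0024]), 'joint_torque': array([  0.0018, -48.0614,  29.8542,   0.019 ,   0.0001,  -0.    ]), 'eef_pos': array([0.1941, 0.5407, 0.2444]), 'tool_rot': array([-0.4071,  0.5789,  0.4065,  0.5778]), 'force': array([-0.3892,  0.3366, -0.7504]), 'moment': array([0.026 , 0.0299, 0.0243]), 'gripper_width': 1.0028033649324213}
scene [ 1.6476 -0.2397  0.8647] [[ 0.1317  0.991   0.0222]
 [ 0.5466 -0.0539 -0.8357]
 [-0.827   0.1222 -0.5488]]
large_box [] [(array([ 0.549, -0.35 ,  0.   ]), 0.71)]
medium_box [(array([0.67 , 0.149, 0.204]), 0.73), (array([0.32 , 0.201, 0.04 ]), 0.6)] [(array([0.627, 0.16 , 0.153]), 0.69), (array([0.328, 0.271, 0.029]), 0.69)]
small_box [(array([0.665, 0.272, 0.22 ]), 0.75)] [(array([0.648, 0.289, 0.15 ]), 0.56)]
socket_tray [(array([0.651, 0.03 , 0.19 ]), 0.79)] [(array([0.612, 0.041, 0.149]), 0.58), (array([0.627, 0.165, 0.151]), 0.37)]
oil_can [(array([ 0.716, -0.296,  0.074]), 0.97), (array([ 0.522, -0.361,  0.015]
[... 685 characters left out ...]
), 0.75)] [(array([0.626, 0.16 , 0.147]), 0.93), (array([0.329, 0.269, 0.032]), 0.82)]
small_box [(array([0.617, 0.276, 0.216]), 0.71)] [(array([0.646, 0.284, 0.146]), 0.56)]
socket_tray [(array([0.601, 0.04 , 0.177]), 0.96)] [(array([ 0.602, -0.456, -0.002]), 0.72), (array([0.613, 0.041, 0.148]), 0.63)]
oil_can [(array([ 0.676, -0.284,  0.108]), 0.94)] [(array([ 0.686, -0.293, -0.001]), 0.84), (array([0.612, 0.04 , 0.151]), 0.19)]
screwdriver [(array([ 0.564, -0.462,  0.018]), 0.78)] [(array([ 0.602, -0.455, -0.002]), 0.77)]
ratchet [(array([0.462, 0.194, 0.021]), 0.73)] [(array([0.467, 0.198, 0.005]), 0.71)]
rack [(array([0.628, 0.114, 0.156]), 0.88)] [(array([0.628, 0.163, 0.005]), 0.75)]
```

View pics/scene0.png

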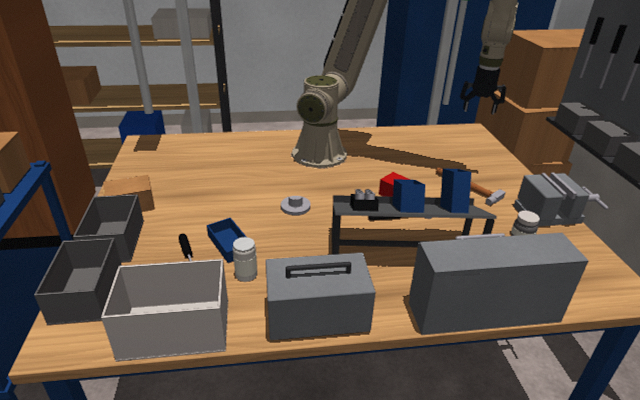

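View pics/top0.png

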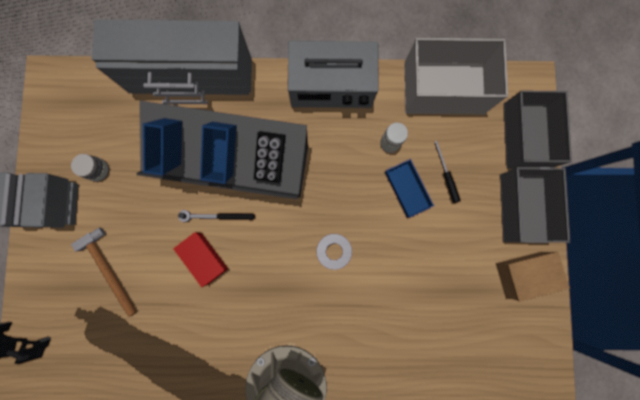

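```bash
cat >> h.py <<'E'
from scipy.optimize import least_squares
DIM={'large_box':(.150,.078,.040),'medium_box':(.132,.062,.075),'small_box':(.114,.046,.110)}
def shell_dist(q,d):
    L,W,H=d;t=.004
    def sb(q,c,h):
        a=np.abs(q-c)-h
        return np.linalg.norm(np.maximum(a,0),axis=1)+np.minimum(a.max(1),0)
    B=[((0,0,t/2),(L/2,W/2,t/2)),((L/2-t/2,0,H/2),(t/2,W/2,H/2)),((-L/2+t/2,0,H/2),(t/2,W/2,H/2)),((0,W/2-t/2,H/2),(L/2,t/2,H/2)),((0,-W/2+t/2,H/2),(L/2,t/2,H/2))]
    return np.min([sb(q,np.array(c),np.array(h)) for c,h in B],axis=0)
def blue(p):
    h=cv2.cvtColor(p['color'],cv2.COLOR_RGB2HSV); return (h[...,0]>95)&(h[...,0]<130)&(h[...,1]>110)&(h[...,2]>25)
def fitbox(pics,name,x0,rv0,free=6,rad=.11):
    d=DIM[name]; pts=[]
    up=Rn.from_rotvec(rv0).apply([0,0,d[2]/2])
    for p in pics:
        w=world(p); m=blue(p)&np.isfinite(w[...,0])
        q=w[m]; q=q[np.linalg.norm(q-(np.array(x0)+up),axis=1)<rad]
        q=q[shell_dist(Rn.from_rotvec(rv0).inv().apply(q-x0),d)<.02]
        pts.append(q)
    n=[len(a) for a in pts]; q=np.vstack(pts)
    w=np.concatenate([np.full(k,1/np.sqrt(max(k,1))) for k in n])
    def f(x):
        R=Rn.from_rotvec(x[3:])*Rn.from_rotvec(rv0)
        return shell_dist(R.inv().apply(q-x[:3]),d)*w
    best=None
    for dy in (-.15,0,.15):
        r=least_squares(f,np.r_[x0,0,0,dy],loss='soft_l1',f_scale=.003*np.median(w),x_scale=[.01]*3+[.1]*3)
        if best is None or r.cost<best.cost: best=r
    R=Rn.from_rotvec(best.x[3:])*Rn.from_rotvec(rv0)
    res=f(best.x)/w
    return best.x[:3],R,n,np.median(np.abs(res)),np.percentile(np.abs(res),90)
E
python3 - <<'E'
from h import *
ps=[grab_frame('scene'),grab_frame('top')]
w=world(ps[1]); 
# rack board: rubber points, plane
for sel in ([ps[0]],[ps[1]],ps):
  for n,x0,yaw,tilt in [('large_box',(.551,-.345,0),.4,0),('large_box',(.551,-.345,0),-.4,0),('medium_box',(.6265,.16,.15),-.1,-np.radians(25)),('small_box',(.647,.286,.148),-.1,-np.radians(25))]:
    R0=Rn.from_euler('ZY',[yaw,tilt])
    x,R,k,md,p9=fitbox(sel,n,np.array(x0),R0.as_rotvec())
    print(n,x,'eulZYX deg',R.as_euler('ZYX',degrees=True),k,md,p9)
E
```

```text
large_box [ 0.5517 -0.3438  0.0025] eulZYX deg [25.7724 -0.5589  0.1671] [846] 0.0007947473898429081 0.0017393031430330886
large_box [ 0.5516 -0.3438  0.0025] eulZYX deg [25.7084 -0.7226  0.5396] [730] 0.0008372030842711971 0.0016964314107406015
medium_box [0.6321 0.1575 0.1503] eulZYX deg [ -8.0076 -25.69     0.2957] [937] 0.0007480163591044465 0.0018467988477762407
small_box [0.6496 0.2857 0.1499] eulZYX deg [ -7.7197 -24.5708  -0.0317] [1164] 0.0007561078997395951 0.001836193639727143
large_box [ 0.5488 -0.3409  0.001 ] eulZYX deg [25.6194  0.0869  0.4386] [1378] 0.0007994742773835423 0.0017962501221780878
large_box [ 0.5487 -0.341   0.001 ] eulZYX deg [25.5932  0.1893  0.2749] [1223] 0.0008230684941965835 0.0018098808222283462
medium_box [0.6283 0.161  0.1505] eulZYX deg [ -8.1065 -24.9901  -0.0796] [1894] 0.0004484620370633786 0.0014431798514977763
small_box [0.6459 0.2848 0.1504] eulZYX deg [ -8.1352 -24.9447  -0.2684] [1924] 0.0004745962961038245 0.0013311641744475696
large_box [ 0.5506 -0.3431  0.0012] eulZYX deg [25.9161  0.2463 -0.3708] [846, 1378] 0.0011712179991656376 0.0022413035426537956
large_box [ 0.5507 -0.3434  0.0013] eulZYX deg [25.708   0.3259 -0.6764] [730, 1223] 0.00113666145744349 0.0022391217105793724
medium_box [0.6311 0.1567 0.1525] eulZYX deg [ -7.964  -25.5854  -0.4543] [937, 1894] 0.000690741013908916 0.0017286486477445222
small_box [0.6491 0.2849 0.1522] eulZYX deg [ -8.0846 -24.966   -0.0743] [1164, 1924] 0.0006687433851309196 0.0016687187202020595
```

```bash
cat >> h.py <<'E'
def tgt(xb,yaw,tilt,zb,off=0,sgn=1,dx=0,dy=0):
    """tool pose for gripping box (deg), TCP at box z=zb, backed off by off"""
    Rb=Rn.from_euler('ZY',[yaw,tilt],degrees=True).as_matrix()
    tx=-Rb[:,2]; tz=sgn*Rb[:,1]; ty=np.cross(tz,tx)
    return np.array(xb)+Rb@np.array([dx,dy,zb+off]), Rn.from_matrix(np.c_[tx,ty,tz])
def plan(p,R):
    s=get_state(); R0=Rn.from_quat(s['tool_rot'])
    d=R0.inv().apply(np.array(p)-s['eef_pos'])*100; rv=(R0.inv()*R).as_rotvec()
    n=int(np.ceil(max(np.linalg.norm(d)/4.0,np.degrees(np.linalg.norm(rv))/6.9)))
    print('t',round(s['time'],2),'shift cm',np.round(d,2),'rotvec',np.round(rv,3),'rows',n,'target',np.round(p,3),'q',np.round(s['joint_pos'],2),'F',np.round(s['force'],1))
    return d,rv,n
E
python3 - <<'E'
from h import *
s=get_state(); print(Rn.from_quat(s['tool_rot']).as_matrix())
for sg in (1,-1):
    plan(*tgt((.630,.159,.1505),-8,-25,.056,.14,sg))
    plan(*tgt((.550,-.3425,0),25.7,0,.056,.14,sg))
E
```

```text
[[ 0.     -0.9411  0.338 ]
 [-0.      0.338   0.9411]
 [-1.     -0.     -0.    ]]
t 1.8 shift cm [ -8.28 -45.81 -22.93] rotvec [-0.202 -0.045 -0.435] rows 13 target [0.548 0.171 0.328] q [ 1.09  0.31  0.05  1.3  -0.    1.43] F [ 1.2 -0.2 -0.3]
t 1.8 shift cm [  4.93 -63.34 -71.14] rotvec [-0.793 -0.     0.   ] rows 24 target [ 0.55  -0.342  0.196] q [ 1.09  0.31  0.05  1.3  -0.    1.43] F [ 1.2 -0.2 -0.3]
t 1.8 shift cm [ -8.28 -45.81 -22.93] rotvec [ 2.871 -0.636  0.066] rows 25 target [0.548 0.171 0.328] q [ 1.09  0.31  0.05  1.3  -0.    1.43] F [ 1.2 -0.2 -0.3]
t 1.8 shift cm [  4.93 -63.34 -71.14] rotvec [2.348 0.    0.   ] rows 24 target [ 0.55  -0.342  0.196] q [ 1.09  0.31  0.05  1.3  -0.    1.43] F [ 1.2 -0.2 -0.3]
```

Request:
step_arm([
  [-2,-3,-1.5,0,0,-0.03,8.5],
  [-4,-6,-3,-0.02,-0.01,-0.06,8.5],
  [-6,-9,-4.5,-0.04,-0.01,-0.09,8.5],
  [-8,-12.5,-6,-0.06,-0.02,-0.13,8.5],
  [-8.5,-16,-8,-0.08,-0.02,-0.17,8.5],
])

```text
time: 2.22
eef_pos: [0.3196, 0.4121, 0.3336]
tool_rot: [-0.474, 0.517, 0.383, 0.602]
force: [2.1, -0.3, 0.9]
gripper_width: 0.999
```

```bash
python3 - <<'E'
from h import *
plan(*tgt((.630,.159,.1505),-8,-25,.056,.14,1))
E
```

```text
t 2.22 shift cm [  5.16 -27.84 -17.44] rotvec [-0.122 -0.02  -0.26 ] rows 9 target [0.548 0.171 0.328] q [ 0.84  0.13  0.01  1.36 -0.15  1.09] F [ 2.1 -0.3  0.9]
```

Request:
step_arm([
  [0.5,-3.1,-1.9,-0.013,-0.002,-0.03,8.5],
  [1.1,-6.2,-3.8,-0.027,-0.004,-0.06,8.5],
  [1.7,-9.3,-5.8,-0.04,-0.006,-0.09,8.5],
  [2.3,-12.4,-7.7,-0.054,-0.009,-0.115,8.5],
  [2.8,-15.5,-9.7,-0.067,-0.011,-0.145,8.5],
])

```text
time: 2.63
eef_pos: [0.4476, 0.2763, 0.3315]
tool_rot: [-0.528, 0.464, 0.358, 0.615]
force: [0.7, 0.7, -0.6]
gripper_width: 0.996
```

```bash
python3 - <<'E'
from h import *
plan(*tgt((.630,.159,.1505),-8,-25,.056,.14,1))
E
```

```text
t 2.63 shift cm [  3.99 -11.2   -8.46] rotvec [-0.054 -0.009 -0.113] rows 4 target [0.548 0.171 0.328] q [ 0.51  0.01 -0.16  1.15 -0.2   0.68] F [ 0.7  0.7 -0.6]
```

Request:
step_arm([
  [1,-2.8,-2.1,-0.014,-0.002,-0.028,8.5],
  [2,-5.6,-4.2,-0.028,-0.004,-0.056,8.5],
  [3,-8.4,-6.3,-0.04,-0.007,-0.085,8.5],
  [4,-11.2,-8.45,-0.054,-0.009,-0.113,8.5],
  [4,-11.2,-8.45,-0.054,-0.009,-0.113,8.5],
])

```text
time: 3.05
eef_pos: [0.5507, 0.1663, 0.3278]
tool_rot: [-0.568, 0.422, 0.335, 0.622]
force: [-0.2, 1.0, 0.1]
gripper_width: 0.995
```

```bash
python3 - <<'E'
from h import *
plan(*tgt((.630,.159,.1505),-8,-25,.056,.0,1))
p=grab_frame('top'); save(p,'t1');p=grab_frame('scene'); save(p,'s1')
E
```

```text
t 3.05 shift cm [13.82  0.32  0.43] rotvec [-0.004 -0.003  0.002] rows 4 target [0.607 0.162 0.201] q [ 0.23 -0.01 -0.23  0.94 -0.16  0.34] F [-0.2  1.   0.1]
```

View pics/s1.png

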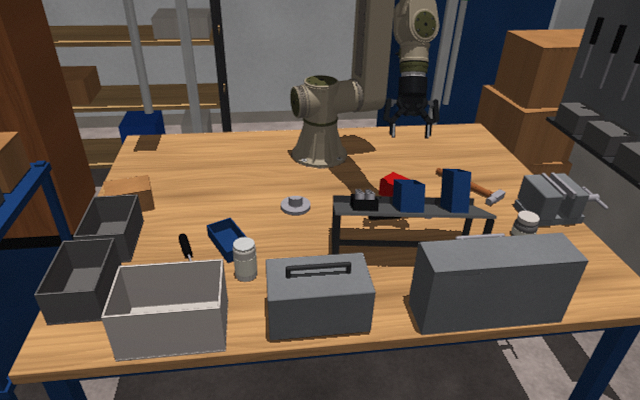

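The gripper, at (412,110), hangs open in line with the middle box at (409,195). The approach is clear.

Request:
step_arm([
  [3.5,0.3,0.4,-0.004,-0.003,0.002,8.5],
  [7,0.3,0.4,-0.004,-0.003,0.002,8.5],
  [10,0.3,0.4,-0.004,-0.003,0.002,8.5],
  [12,0.3,0.4,-0.004,-0.003,0.002,8.5],
  [13.8,0.3,0.4,-0.004,-0.003,0.002,8.5],
])

```text
time: 3.57
eef_pos: [0.6025, 0.1665, 0.199]
tool_rot: [-0.568, 0.421, 0.341, 0.62]
force: [-0.3, 1.1, 0.2]
gripper_width: 0.992
```

```bash
python3 - <<'E'
from h import *
plan(*tgt((.630,.159,.1505),-8,-25,.056,.0,1))
E
```

```text
t 3.57 shift cm [-0.01 -0.52 -0.36] rotvec [ 0.003  0.002 -0.006] rows 1 target [0.607 0.162 0.201] q [ 0.21  0.14 -0.39  0.63 -0.14  0.31] F [-0.3  1.1  0.2]
```

Request:
step_arm([
  [0,-0.5,-0.35,0,0,0,8.5],
  [0,-0.5,-0.35,0,0,0,8.5],
])

```text
time: 3.73
eef_pos: [0.6059, 0.1631, 0.2002]
tool_rot: [-0.568, 0.422, 0.342, 0.619]
force: [0.6, 0.6, 0.2]
gripper_width: 0.994
```

```bash
python3 - <<'E'
from h import *
plan(*tgt((.630,.159,.1505),-8,-25,.056,.0,1))
E
```

```text
t 3.73 shift cm [-0.06 -0.11 -0.07] rotvec [ 0.005  0.002 -0.009] rows 1 target [0.607 0.162 0.201] q [ 0.2   0.15 -0.38  0.64 -0.14  0.3 ] F [0.6 0.6 0.2]
```

Good. Close on the box.

Request:
step_arm([
  [-0.1,-0.1,-0.05,0,0,0,6],
  [-0.1,-0.1,-0.05,0,0,0,5.5],
  [-0.1,-0.1,-0.05,0,0,0,5.5],
  [-0.1,-0.1,-0.05,0,0,0,5.5],
  [-0.1,-0.1,-0.05,0,0,0,5.5],
], grip_force=60)

```text
time: 4.15
eef_pos: [0.6067, 0.1632, 0.204]
tool_rot: [-0.568, 0.42, 0.341, 0.62]
force: [-3.8, 1.4, 6.6]
gripper_width: 0.709
```

Request:
step_arm([
  [0,0,0,0,0,0,5.5],
  [0,0,0,0,0,0,5.5],
  [0,0,0,0,0,0,5.5],
])

```text
time: 4.4
eef_pos: [0.6062, 0.1632, 0.2038]
tool_rot: [-0.568, 0.421, 0.342, 0.62]
force: [-2.5, 1.5, 4.2]
gripper_width: 0.714
```

Request:
step_arm([
  [-1,0,0,0,0,0,5.5],
  [-3,0,0,0,0,0,5.5],
  [-5,0,0,0,0,0,5.5],
  [-8,0,0,0,0,0,5.5],
  [-11,0,0,0,0,0,5.5],
])

```text
time: 4.82
eef_pos: [0.5592, 0.1689, 0.3038]
tool_rot: [-0.568, 0.422, 0.342, 0.619]
force: [0.8, 0.7, -3.2]
gripper_width: 0.719
```

```bash
python3 - <<'E'
from h import *
print(get_state())
p=grab_frame('top'); save(p,'t2');p=grab_frame('scene'); save(p,'s2')
E
```

```text
{'time': 4.8167, 'joint_pos': array([ 0.2281,  0.0153, -0.2605,  0.8928, -0.147 ,  0.3321]), 'qd': array([ 0.1127, -0.3706,  0.454 ,  0.8081, -0.0421,  0.1011]), 'joint_torque': array([ -0.6324, -34.3613,  33.1325,  -5.3812,  -0.5536,  -0.1128]), 'eef_pos': array([0.5592, 0.1689, 0.3038]), 'tool_rot': array([-0.5676,  0.4216,  0.3421,  0.6189]), 'force': array([ 0.7596,  0.6758, -3.1894]), 'moment': array([0.1475, 0.571 , 0.0637]), 'gripper_width': 0.718720104919277}
```

View pics/s2.png

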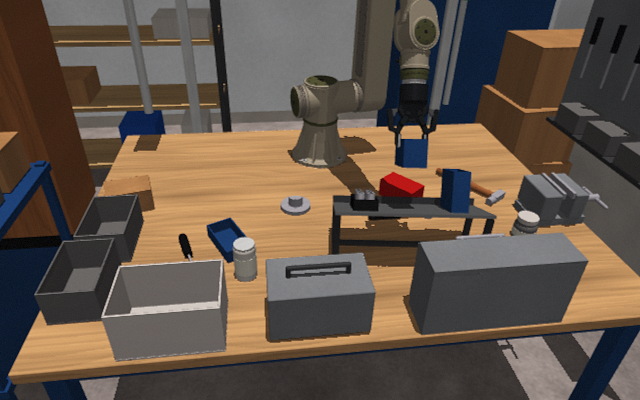

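The middle box is gripped and lifted clear of the rack, at (411,152). Next is the transfer.

```bash
cat > go.py <<'E'
from h import *
import sys
plan(*tgt((.550,-.3425,0),25.7,0,.056,float(sys.argv[1]),1))
E
python3 go.py .24
```

```text
t 4.92 shift cm [  3.48  -4.59 -50.96] rotvec [-0.573 -0.123  0.427] rows 13 target [ 0.55  -0.342  0.296] q [ 0.23  0.01 -0.25  0.89 -0.15  0.33] F [ 0.7  0.1 -1.1]
```

Request:
step_arm([
  [-1.5,-0.4,-3.2,-0.045,-0.01,0.03,5.5],
  [-2,-0.8,-7,-0.09,-0.02,0.065,5.5],
  [-2,-1.2,-11,-0.135,-0.03,0.1,5.5],
  [-1.5,-1.6,-15,-0.18,-0.04,0.13,5.5],
  [-1,-2,-19,-0.225,-0.05,0.165,5.5],
])

```text
time: 5.33
eef_pos: [0.5497, -0.0218, 0.327]
tool_rot: [0.591, -0.406, -0.449, -0.533]
force: [2.1, 0.5, -2.2]
gripper_width: 0.715
```

```bash
python3 go.py .24
```

```text
t 5.33 shift cm [  2.99   4.06 -31.83] rotvec [-0.344 -0.074  0.262] rows 9 target [ 0.55  -0.342  0.296] q [-0.22  0.03 -0.13  1.14  0.06 -0.31] F [ 2.1  0.5 -2.2]
```

Request:
step_arm([
  [0.3,0.5,-3.6,-0.04,-0.008,0.03,5.5],
  [0.6,1,-7.2,-0.08,-0.016,0.06,5.5],
  [0.9,1.4,-10.8,-0.12,-0.024,0.09,5.5],
  [1.3,1.8,-14.4,-0.155,-0.033,0.12,5.5],
  [1.7,2.3,-18,-0.195,-0.042,0.15,5.5],
])

```text
time: 5.75
eef_pos: [0.5495, -0.2055, 0.3082]
tool_rot: [0.598, -0.392, -0.538, -0.446]
force: [0.8, 0.6, -3.0]
gripper_width: 0.713
```

```bash
python3 go.py .2
```

```text
t 5.75 shift cm [  5.03   4.57 -12.99] rotvec [-0.148 -0.03   0.11 ] rows 4 target [ 0.55  -0.342  0.256] q [-0.53  0.25  0.1   1.33  0.07 -0.82] F [ 0.8  0.6 -3. ]
```

Request:
step_arm([
  [1.2,1.1,-3.2,-0.037,-0.008,0.028,5.5],
  [2.5,2.2,-6.4,-0.074,-0.016,0.056,5.5],
  [3.7,3.4,-9.7,-0.11,-0.023,0.085,5.5],
  [5,4.6,-13,-0.148,-0.03,0.11,5.5],
  [5,4.6,-13,-0.148,-0.03,0.11,5.5],
])

```text
time: 6.17
eef_pos: [0.5486, -0.3487, 0.2493]
tool_rot: [-0.595, 0.379, 0.6, 0.377]
force: [1.0, 0.9, -3.5]
gripper_width: 0.716
```

```bash
python3 go.py .2; python3 - <<'E'
from h import *
T=grab_frame('top'); S=grab_frame('scene'); save(T,'t3'); save(S,'s3')
s=get_state(); R=Rn.from_quat(s['tool_rot']).as_matrix()
Rb=np.c_[np.cross(R[:,2],-R[:,0]),R[:,2],-R[:,0]]
x0=s['eef_pos']-Rb@[0,0,.056]
print('expected',x0)
for sel in ([T],[S],[T,S]):
    x,R,k,md,p9=fitbox(sel,'medium_box',x0,Rn.from_matrix(Rb).as_rotvec())
    print(x,R.as_euler('ZYX',degrees=True),k,md,p9)
E
```

```text
t 6.17 shift cm [-0.67 -0.39  0.5 ] rotvec [-0.005  0.004 -0.006] rows 1 target [ 0.55  -0.342  0.256] q [-0.69  0.47  0.29  1.4  -0.   -1.13] F [ 1.   0.9 -3.5]
expected [ 0.5489 -0.3438  0.1969]
[ 0.5451 -0.3485  0.1914] [24.95    0.6598  0.0705] [588] 0.0004516497658739629 0.0013931981775800904
[ 0.5507 -0.3514  0.1952] [25.4708 -0.6275 -0.3207] [1242] 0.0008412740617389988 0.0018888863140300626
[ 0.5476 -0.3477  0.1916] [25.5289 -0.2688  0.4887] [588, 1242] 0.0007515601935799392 0.0018625879540572511
```

View pics/t3.png

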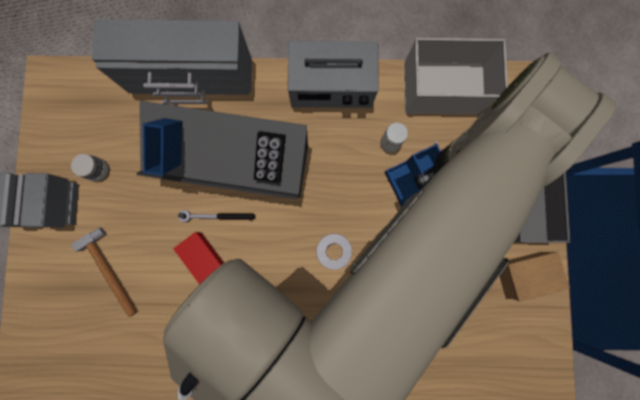

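View pics/s3.png

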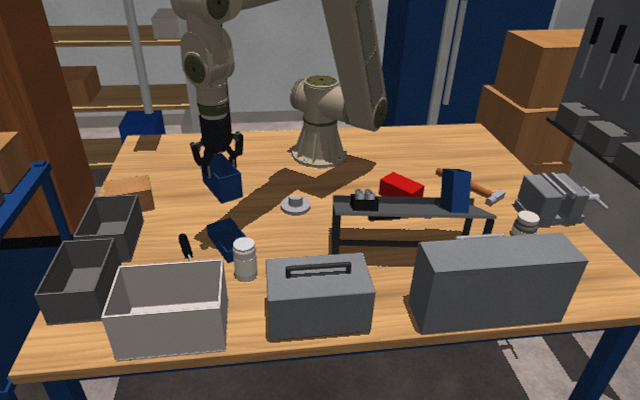

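The box hangs upright over the large box, at (222,180) in the scene view and (428,165) from the top. I'll let it settle, then measure the held box relative to the large box in each camera.

Request:
step_arm([
  [2.3,-0.3,0.3,0,0,0,5.5],
  [4,-0.3,0.3,0,0,0,5.5],
  [6,-0.3,0.3,0,0,0,5.5],
  [6,-0.3,0.3,0,0,0,5.5],
  [6,-0.3,0.3,0,0,0,5.5],
])

```text
time: 6.68
eef_pos: [0.5498, -0.3382, 0.1926]
tool_rot: [-0.596, 0.377, 0.601, 0.377]
force: [-0.5, -0.3, -3.1]
gripper_width: 0.715
```

Request:
step_arm([
  [0,0,0,0,0,0,5.5],
  [0,0,0,0,0,0,5.5],
])

```text
time: 6.85
eef_pos: [0.5506, -0.3381, 0.1947]
tool_rot: [-0.597, 0.376, 0.6, 0.377]
force: [-0.3, -0.8, -2.6]
gripper_width: 0.713
```

```bash
cat > held.py <<'E'
from h import *
import sys
name,zb=sys.argv[1],float(sys.argv[2]); tag=sys.argv[3]
for c in ('top','scene'):
    P=grab_frame(c); save(P,c+tag)
    s=get_state(); R=Rn.from_quat(s['tool_rot']).as_matrix()
    Rb=np.c_[np.cross(R[:,2],-R[:,0]),R[:,2],-R[:,0]]
    Rb=np.c_[np.cross(Rb[:,1],Rb[:,2]),Rb[:,1],Rb[:,2]]
    x0=s['eef_pos']-Rb@[0,0,zb]
    x,Rf,k,md,p9=fitbox([P],name,x0,Rn.from_matrix(Rb).as_rotvec())
    print(c,'tcp',s['eef_pos'],'toolyaw',Rn.from_matrix(Rb).as_euler('ZYX',degrees=True),'fit',x,Rf.as_euler('ZYX',degrees=True),'in tool-box frame',Rb.T@(x-s['eef_pos']),k,round(md,4),round(p9,4))
    xl,Rl,k,md,p9=fitbox([P],sys.argv[4],np.array(eval(sys.argv[5])),Rn.from_euler('Z',25.7,degrees=True).as_rotvec())
    print('  target',xl,Rl.as_euler('ZYX',degrees=True),k,round(md,4),round(p9,4),'diff in target frame',Rl.inv().apply(x-xl),
      'needed tool shift cm',np.round(100*R.T@np.r_[(xl-x)[:2],0],2))
E
python3 held.py medium_box .056 4 large_box "(.55,-.3425,0)"
```

```text
top tcp [ 0.5506 -0.3383  0.1946] toolyaw [25.5942  0.0694  0.1817] fit [ 0.5474 -0.3374  0.138 ] [24.8934  0.0199  0.1543] in tool-box frame [-0.0023  0.002  -0.0567] [491] 0.0005 0.0015
  target [ 0.5487 -0.3412  0.0009] [25.593   0.3492  0.2538] [325] 0.0008 0.0017 diff in target frame [-0.0003  0.0045  0.137 ] needed tool shift cm [-0.    0.05 -0.39]
scene tcp [ 0.5505 -0.3384  0.1944] toolyaw [25.588   0.0775  0.1898] fit [ 0.55   -0.3404  0.138 ] [25.4455  0.6833  0.5616] in tool-box frame [-0.0012 -0.0018 -0.0564] [1194] 0.0008 0.0018
  target [ 0.5523 -0.3435  0.0017] [25.718  -0.9334  0.4932] [842] 0.0008 0.0018 diff in target frame [0.0014 0.0049 0.1362] needed tool shift cm [-0.   -0.08 -0.37]
```

Request:
step_arm([
  [1,0,-0.38,0,0,0,5.5],
  [3.5,0,-0.38,0,0,0,5.5],
  [6,0,-0.38,0,0,0,5.5],
  [8,0,-0.38,0,0,0,5.5],
  [8,0,-0.38,0,0,0,5.5],
])

```text
time: 7.37
eef_pos: [0.5495, -0.34, 0.1092]
tool_rot: [-0.594, 0.376, 0.602, 0.377]
force: [-1.7, 0.6, -3.8]
gripper_width: 0.716
```

Request:
step_arm([
  [0,0,0,0,0,0,5.5],
  [0,0,0,0,0,0,5.5],
])

```text
time: 7.53
eef_pos: [0.5494, -0.3402, 0.1093]
tool_rot: [-0.594, 0.376, 0.602, 0.378]
force: [-0.1, 0.8, -2.7]
gripper_width: 0.715
```

```bash
python3 held.py medium_box .056 5 large_box "(.55,-.3425,0)"
```

```text
top tcp [ 0.5499 -0.3405  0.1101] toolyaw [25.5632  0.2461  0.5401] fit [ 0.5477 -0.335   0.0462] [24.7784 -3.7319 -0.6669] in tool-box frame [ 0.0007  0.0054 -0.064 ] [469] 0.0009 0.0046
  target [ 0.5459 -0.3355 -0.0052] [ 19.4956 -15.3969   3.1306] [142] 0.0014 0.0088 diff in target frame [0.0155 0.0026 0.0489] needed tool shift cm [0.   0.19 0.03]
scene tcp [ 0.5503 -0.3408  0.1106] toolyaw [25.5657  0.2133  0.4771] fit [ 0.5517 -0.3456  0.0491] [25.6334 -0.4018  0.7568] in tool-box frame [-0.0007 -0.0055 -0.0615] [1129] 0.0009 0.0033
  target [ 0.5561 -0.3515  0.0033] [ 25.8992   0.9111 -18.7187] [439] 0.0013 0.0053 diff in target frame [-0.0021 -0.0079  0.0456] needed tool shift cm [-0.01 -0.14 -0.72]
```

View pics/scene5.png

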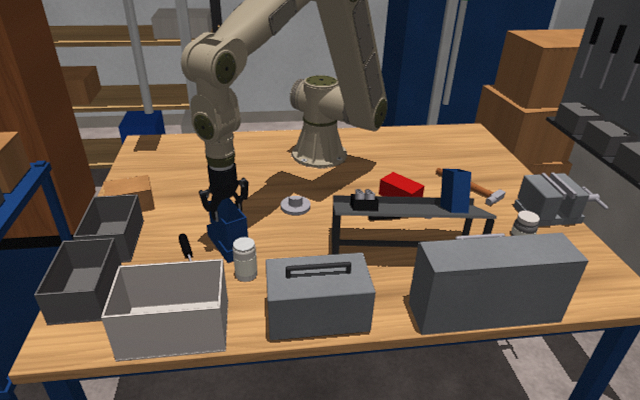

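Request:
step_arm([
  [0.5,-0.13,-0.16,0,0,0,5.5],
  [1,-0.13,-0.16,0,0,0,5.5],
  [1.5,-0.13,-0.16,0,0,0,5.5],
  [2,-0.13,-0.16,0,0,0,5.5],
])

```text
time: 7.97
eef_pos: [0.5521, -0.3416, 0.0904]
tool_rot: [-0.595, 0.377, 0.601, 0.377]
force: [-0.1, 0.2, -2.4]
gripper_width: 0.714
```

```bash
cat > to.py <<'E'
from h import *
import sys
a=[float(v) for v in sys.argv[1:4]]; yaw=float(sys.argv[4]) if len(sys.argv)>4 else 25.7
plan(a,tgt((0,0,0),yaw,0,0)[1]); print(get_state()['eef_pos'])
E
python3 to.py .5522 -.3417 .0606
```

```text
t 7.97 shift cm [ 2.98 -0.01 -0.04] rotvec [-0.002  0.008 -0.004] rows 1 target [ 0.552 -0.342  0.061] q [-0.68  0.54  0.01  1.05  0.   -1.12] F [-0.1  0.2 -2.4]
[ 0.5521 -0.3416  0.0904]
```

Request:
step_arm([
  [0.6,0,0,0,0,0,5.5],
  [1.2,0,0,0,0.004,0,5.5],
  [1.8,0,0,0,0.008,0,5.5],
  [2.3,0,0,0,0.008,0,5.5],
  [2.6,0,0,0,0.008,0,5.5],
])

```text
time: 8.38
eef_pos: [0.5515, -0.341, 0.0633]
tool_rot: [-0.597, 0.378, 0.599, 0.376]
force: [-0.2, -0.3, -3.1]
gripper_width: 0.715
```

```bash
python3 to.py .5522 -.3417 .0606
```

```text
t 8.38 shift cm [ 0.27 -0.04 -0.1 ] rotvec [-0.002  0.001 -0.004] rows 1 target [ 0.552 -0.342  0.061] q [-0.68  0.56 -0.04  0.98 -0.   -1.12] F [-0.2 -0.3 -3.1]
[ 0.5515 -0.341   0.0633]
```

Request:
step_arm([
  [0.15,0,-0.05,0,0,0,5.5],
  [0.3,0,-0.05,0,0,0,5.5],
  [0.4,0,-0.05,0,0,0,5.5],
  [0.4,0,-0.05,0,0,0,5.5],
])

```text
time: 8.72
eef_pos: [0.5516, -0.341, 0.0628]
tool_rot: [-0.598, 0.378, 0.599, 0.376]
force: [-6.0, 4.4, 17.8]
gripper_width: 0.716
```

```bash
python3 to.py .5522 -.3417 .0606; python3 - <<'E'
from h import *
p=grab_frame('scene'); cv2.imwrite('pics/s6.png',cv2.resize(p['color'][150:290,150:330,::-1],None,fx=4,fy=4))
E
```

```text
t 8.72 shift cm [ 0.22 -0.02 -0.09] rotvec [-0.002  0.    -0.003] rows 1 target [ 0.552 -0.342  0.061] q [-0.68  0.56 -0.04  0.98 -0.   -1.12] F [-6.   4.4 17.8]
[ 0.5516 -0.341   0.0628]
```

View pics/s6.png

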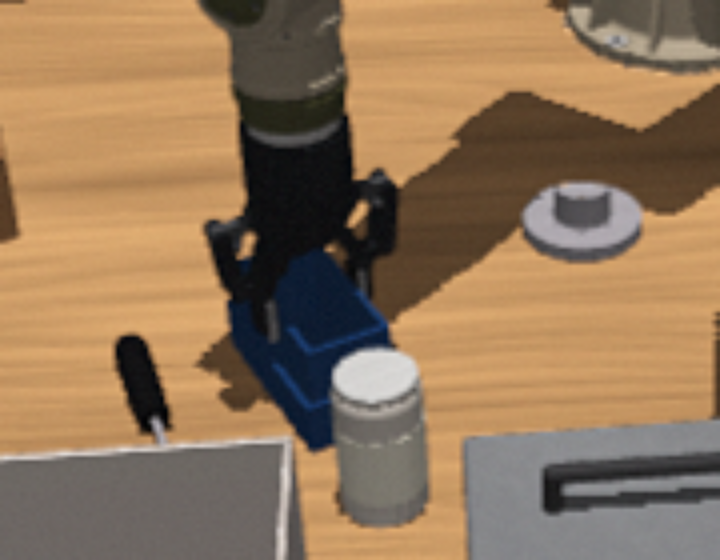

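The box is down in the large one, with contact felt at the expected height. I'll ease off, release and back away.

Request:
step_arm([
  [-0.1,0,0,0,0,0,5.9],
  [-0.1,0,0,0,0,0,6.6],
  [-0.1,0,0,0,0,0,7.5],
  [-0.1,0,0,0,0,0,8.5],
  [-0.1,0,0,0,0,0,8.5],
], grip_force=20)

```text
time: 9.18
eef_pos: [0.5517, -0.3411, 0.0635]
tool_rot: [-0.598, 0.378, 0.599, 0.376]
force: [0.2, -0.6, 0.7]
gripper_width: 0.995
```

Request:
step_arm([
  [-2,0,0,0,0,0,8.5],
  [-5,0,0,0,0,0,8.5],
  [-9,0,0,0,0,0,8.5],
  [-13,0,0,0,0,0,8.5],
  [-17,0,0,0,0,0,8.5],
])

```text
time: 9.6
eef_pos: [0.5519, -0.3407, 0.2346]
tool_rot: [-0.597, 0.378, 0.599, 0.376]
force: [0.8, -1.3, -0.1]
gripper_width: 0.995
```

Request:
step_arm([
  [-3,0,3.5,0,0,0,8.5],
  [-6,0,7,0,0,0,8.5],
  [-8,0,10.5,0,0,0,8.5],
  [-9,0,14,0,0,0,8.5],
  [-9,0,18,0,0,0,8.5],
])

```text
time: 10.02
eef_pos: [0.4755, -0.1791, 0.3278]
tool_rot: [0.599, -0.378, -0.597, -0.377]
force: [0.9, -0.4, -0.0]
gripper_width: 0.997
```

```bash
cat > rimfit.py <<'E'
from h import *
for c in ('top','scene'):
    P=grab_frame(c); save(P,c+'7')
    w=world(P);m=blue(P)&np.isfinite(w[...,0])
    for n,x0 in (('large_box',(.55,-.3425,0)),('medium_box',(.55,-.3425,.004))):
        x,R,k,md,p9=fitbox([P],n,np.array(x0),Rn.from_euler('Z',25.7,degrees=True).as_rotvec())
        print(c,n,x,R.as_euler('ZYX',degrees=True),k,md,p9)
    q=w[m&(np.linalg.norm(w-[.55,-.3425,.04],axis=2)<.12)]
    h,e=np.histogram(q[:,2],bins=np.arange(-.01,.1,.004)); print(dict(zip(np.round(e,3),h)))
    rim=q[(q[:,2]>.07)]; print('rim rect',cv2.minAreaRect((rim[:,:2]*1000).astype(np.float32)),'z',np.median(rim[:,2]))
    A=np.c_[rim[:,:2]-rim[:,:2].mean(0),np.ones(len(rim))]; print('rim slope',np.linalg.lstsq(A,rim[:,2],rcond=None)[0])
E
python3 rimfit.py; python3 - <<'E'
from h import *
print(get_state()['joint_pos'])
plan(*tgt((.648,.285,.1503),-8,-25,.092,.12,1))
E
```

```text
[-0.5107  0.1622  0.0483  1.4626  0.0003 -0.9599]
t 10.07 shift cm [ -1.45 -28.37  38.43] rotvec [ 0.579  0.132 -0.428] rows 12 target [0.559 0.297 0.342] q [-0.51  0.16  0.05  1.46  0.   -0.96] F [-6.7  6.4 -1.4]
  return _methods._mean(a, axis=axis, dtype=dtype,
  ret = ret.dtype.type(ret / rcount)
Traceback (most recent call last):
  File "rimfit.py", line 6, in <module>
    x,R,k,md,p9=fitbox([P],n,np.array(x0),Rn.from_euler('Z',25.7,degrees=True).as_rotvec())
                ~~~~~~^^^^^^^^^^^^^^^^^^^^^^^^^^^^^^^^^^^^^^^^^^^^^^^^^^^^^^^^^^^^^^^^^^^^^
  File "h.py", line 42, in fitbox
    return best.x[:3],R,n,np.median(np.abs(res)),np.percentile(np.abs(res),90)
                                                 ~~~~~~~~~~~~~^^^^^^^^^^^^^^^^
IndexError: index -1 is out of bounds for axis 0 with size 0
```

View pics/top7.png

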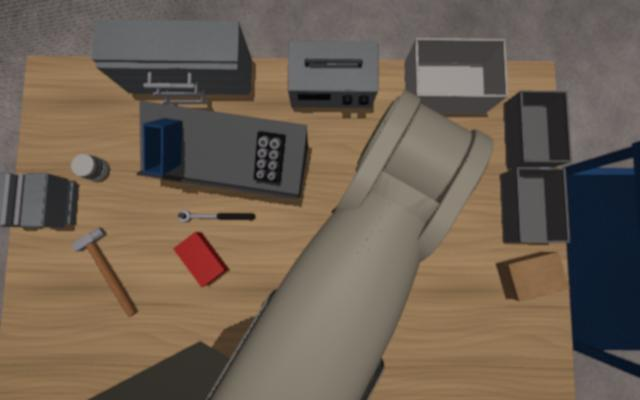

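The arm hides the large box in the top view, so I'll check the fit on the way to the small box.

Request:
step_arm([
  [-0.5,-2.3,3.1,0.045,0.01,-0.035,8.5],
  [-1,-4.7,6.3,0.09,0.02,-0.07,8.5],
  [-1.5,-7,9.5,0.14,0.03,-0.105,8.5],
  [-1.8,-9.4,12.7,0.19,0.042,-0.14,8.5],
  [-2,-11.8,15.9,0.235,0.053,-0.175,8.5],
])

```text
time: 10.48
eef_pos: [0.5082, 0.0242, 0.3478]
tool_rot: [0.595, -0.4, -0.5, -0.486]
force: [1.0, -0.4, -0.0]
gripper_width: 0.996
```

```bash
python3 rimfit.py; python3 - <<'E'
from h import *
plan(*tgt((.648,.285,.1503),-8,-25,.092,.12,1))
E
```

```text
top large_box [ 0.5414 -0.3374  0.0079] [25.4464 -1.0989  5.7126] [1114] 0.0017792930708057525 0.00799399750013578
top medium_box [ 0.5465 -0.3368  0.005 ] [25.2246  0.211   1.0952] [1465] 0.0008069546671363188 0.00278924471768453
{np.float64(-0.01): np.int64(0), np.float64(-0.006): np.int64(0), np.float64(-0.002): np.int64(12), np.float64(0.002): np.int64(180), np.float64(0.006): np.int64(316), np.float64(0.01): np.int64(67), np.float64(0.014): np.int64(17), np.float64(0.018): np.int64(25), np.float64(0.022): np.int64(28), np.float64(0.026): np.int64(57), np.float64(0.03): np.int64(68), np.float64(0.034): np.int64(78), np.float64(0.038): np.int64(90), np.float64(0.042): np.int64(50), np.float64(0.046): np.int64(36), np.float64(0.05): np.int64(46), np.float64(0.054): np.int64(39), np.float64(0.058): np.int64(46), np.float64(0.062): np.int64(30), np.float64(0.066): np.int64(55), np.float64(0.07): np.int64(36), np.float64(0.074): np.int64(101), np.float64(0.078): np.int64(85), np.float64(0.082): np.int64(3), np.float64(0.086): np.int64(0), np.float64(0.09): np.int64(0), np.float64(0.09
[... 936 characters left out ...]
int64(37), np.float64(0.054): np.int64(54), np.float64(0.058): np.int64(52), np.float64(0.062): np.int64(58), np.float64(0.066): np.int64(60), np.float64(0.07): np.int64(75), np.float64(0.074): np.int64(96), np.float64(0.078): np.int64(79), np.float64(0.082): np.int64(5), np.float64(0.086): np.int64(0), np.float64(0.09): np.int64(0), np.float64(0.094): np.int64(0)}
rim rect ((553.1138916015625, -344.35968017578125), (136.41961669921875, 63.69684600830078), 25.86674690246582) z 0.07680612525803858
rim slope [ 0.0014 -0.0052  0.0762]
t 10.58 shift cm [  1.82 -10.71  25.23] rotvec [ 0.349  0.083 -0.25 ] rows 7 target [0.559 0.297 0.342] q [-0.12  0.02 -0.07  1.3   0.03 -0.34] F [-0.2 -0.5  0. ]
```

View pics/top7.png

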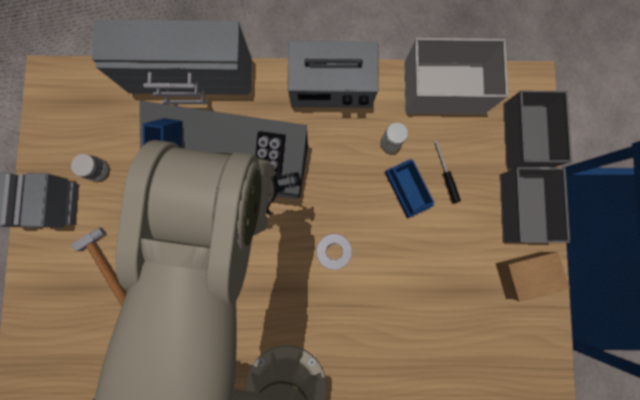

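View pics/scene7.png

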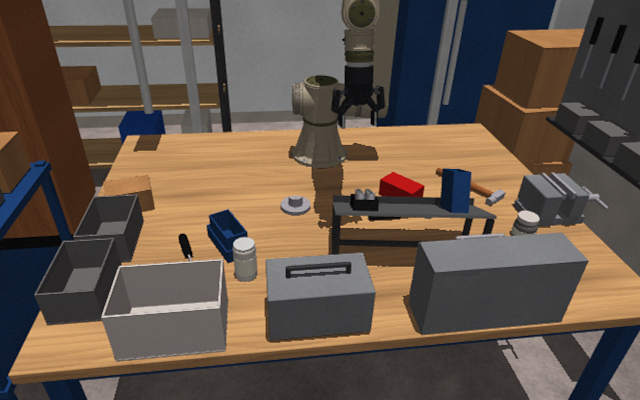

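The middle box is seated: its rim is at about 0.078 m (0.079 expected) and it sits parallel inside the large one, at (409,188) in the top view. On to the small box.

Request:
step_arm([
  [0,-1.8,3.6,0.05,0.012,-0.036,8.5],
  [0,-3.3,7.2,0.1,0.024,-0.07,8.5],
  [0.3,-4.8,10.8,0.15,0.036,-0.107,8.5],
  [0.6,-6.3,14.4,0.2,0.047,-0.143,8.5],
  [1,-7.7,18,0.25,0.06,-0.18,8.5],
])

```text
time: 11.0
eef_pos: [0.5452, 0.2214, 0.3473]
tool_rot: [-0.579, 0.416, 0.384, 0.586]
force: [1.3, -0.3, 0.5]
gripper_width: 0.996
```

```bash
python3 - <<'E'
from h import *
plan(*tgt((.648,.285,.1503),-8,-25,.092,.12,1))
E
```

```text
t 11.0 shift cm [ 0.72 -0.88  7.67] rotvec [ 0.096  0.022 -0.067] rows 2 target [0.559 0.297 0.342] q [ 0.32  0.06 -0.08  1.09 -0.14  0.33] F [ 1.3 -0.3  0.5]
```

Request:
step_arm([
  [0.2,-0.3,2.6,0.032,0.007,-0.022,8.5],
  [0.5,-0.6,5.2,0.064,0.015,-0.045,8.5],
  [0.7,-0.9,7.6,0.096,0.022,-0.067,8.5],
  [0.7,-0.9,7.6,0.096,0.022,-0.067,8.5],
])

```text
time: 11.33
eef_pos: [0.5594, 0.3001, 0.3407]
tool_rot: [-0.569, 0.42, 0.339, 0.621]
force: [0.0, 0.5, -0.5]
gripper_width: 0.992
```

```bash
cat > nest.py <<'E'
from h import *
for c in ('top','scene'):
    P=grab_frame(c); w=world(P);m=blue(P)&np.isfinite(w[...,0])
    q=w[m&(np.linalg.norm(w-[.55,-.3425,.04],axis=2)<.12)]
    L,M=DIM['large_box'],DIM['medium_box']
    def f(x):
        a=Rn.from_euler('Z',x[2]).inv().apply(q-[x[0],x[1],x[6]])
        b=Rn.from_rotvec([x[8],x[9],x[5]]).inv().apply(q-[x[3],x[4],x[7]])
        return np.minimum(shell_dist(a,L),shell_dist(b,M))
    r=least_squares(f,[.55,-.3425,.448,.55,-.3425,.448,0,.004,0,0],loss='soft_l1',f_scale=.003,x_scale=[.01,.01,.1]*2+[.01]*2+[.1]*2)
    x=r.x; print(c,len(q),'large',x[:2],np.degrees(x[2]),x[6],'medium',x[3:5],np.degrees(x[5]),x[7],'tilt',x[8:],'med-large in large frame',Rn.from_euler('Z',-x[2]).apply(np.r_[x[3:5]-x[:2],x[7]-x[6]]),np.median(abs(f(x))))
E
python3 nest.py; python3 - <<'E'
from h import *
plan(*tgt((.648,.285,.1503),-8,-25,.092,0,1))
p=grab_frame('scene'); save(p,'s8')
E
```

```text
top 1463 large [ 0.549  -0.3412] 25.397424104496594 0.001380099366136621 medium [ 0.5489 -0.3411] 25.20318858023813 0.007518361353186568 tilt [0.0007 0.0025] med-large in large frame [-0.      0.0001  0.0061] 0.0004958193872222853
scene 1124 large [ 0.5511 -0.3442] 25.61684632054699 0.001505391574842943 medium [ 0.552  -0.3435] 25.33316315068202 0.00521425088207363 tilt [0.0052 0.0024] med-large in large frame [0.0011 0.0002 0.0037] 0.0006741506688799142
t 11.43 shift cm [11.91 -0.07  0.06] rotvec [ 0.002 -0.001 -0.002] rows 3 target [0.609 0.29  0.234] q [ 0.47  0.14 -0.03  1.04 -0.24  0.56] F [ 0.1 -1.3 -0.7]
```

View pics/s8.png

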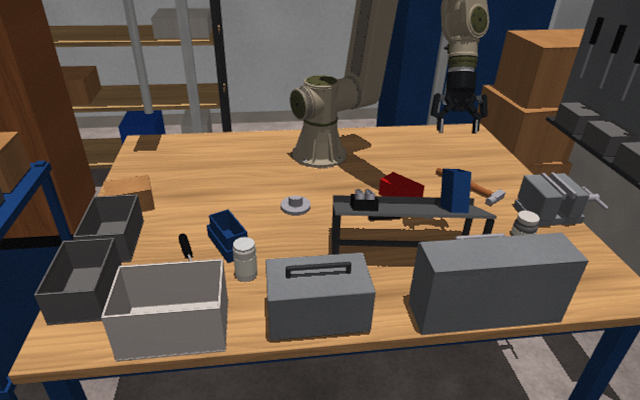

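The middle box is concentric with the large one and level. The gripper at (460,105) is over the small box at (456,190), so I'll descend.

Request:
step_arm([
  [3,-0.05,0.05,0,0,0,8.5],
  [6,-0.05,0.05,0,0,0,8.5],
  [9,-0.05,0.05,0,0,0,8.5],
  [11,-0.05,0.05,0,0,0,8.5],
  [11.9,-0.05,0.05,0,0,0,8.5],
])

```text
time: 11.9
eef_pos: [0.6093, 0.2865, 0.2305]
tool_rot: [-0.568, 0.424, 0.338, 0.619]
force: [-0.6, 0.2, -0.2]
gripper_width: 0.991
```

```bash
python3 - <<'E'
from h import *
plan(*tgt((.648,.285,.1503),-8,-25,.092,0,1))
E
```

```text
t 11.9 shift cm [-0.31 -0.1   0.39] rotvec [-0.    -0.005 -0.006] rows 1 target [0.609 0.29  0.234] q [ 0.42  0.24 -0.17  0.78 -0.23  0.51] F [-0.6  0.2 -0.2]
```

Request:
step_arm([
  [-0.3,-0.1,0.35,0,0,0,8.5],
  [-0.3,-0.1,0.35,0,0,0,8.5],
])

```text
time: 12.07
eef_pos: [0.6098, 0.289, 0.2341]
tool_rot: [-0.568, 0.425, 0.337, 0.619]
force: [0.1, 0.9, 0.9]
gripper_width: 0.998
```

```bash
python3 - <<'E'
from h import *
plan(*tgt((.648,.285,.1503),-8,-25,.092,0,1))
E
```

```text
t 12.07 shift cm [0.01 0.06 0.14] rotvec [-0.001 -0.006 -0.006] rows 1 target [0.609 0.29  0.234] q [ 0.42  0.25 -0.16  0.8  -0.23  0.52] F [0.1 0.9 0.9]
```

Request:
step_arm([
  [0,0,0.1,0,0,0,5],
  [0,0,0.1,0,0,0,4],
  [0,0,0.1,0,0,0,4],
  [0,0,0.1,0,0,0,4],
  [0,0,0.1,0,0,0,4],
], grip_force=60)

```text
time: 12.48
eef_pos: [0.6104, 0.2911, 0.2363]
tool_rot: [-0.568, 0.423, 0.337, 0.62]
force: [-2.9, 0.2, 5.7]
gripper_width: 0.53
```

Request:
step_arm([
  [0,0,0,0,0,0,4],
  [0,0,0,0,0,0,4],
  [0,0,0,0,0,0,4],
])

```text
time: 12.73
eef_pos: [0.6098, 0.2912, 0.236]
tool_rot: [-0.568, 0.423, 0.338, 0.62]
force: [-2.8, 1.3, 1.3]
gripper_width: 0.527
```

Request:
step_arm([
  [-1,0,0,0,0,0,4],
  [-3,0,0,0,0,0,4],
  [-5,0,0,0,0,0,4],
  [-8,0,0,0,0,0,4],
  [-11,0,0,0,0,0,4],
])

```text
time: 13.15
eef_pos: [0.5629, 0.2973, 0.3354]
tool_rot: [-0.568, 0.425, 0.338, 0.619]
force: [0.2, 0.3, -2.5]
gripper_width: 0.528
```

```bash
python3 - <<'E'
from h import *
p=grab_frame('scene'); save(p,'s9')
plan(*tgt((.550,-.3425,.008),25.3,0,.092,.2,1))
print(get_state()['eef_pos'])
E
```

```text
t 13.2 shift cm [  7.17  -5.17 -63.68] rotvec [-0.574 -0.126  0.425] rows 17 target [ 0.55  -0.342  0.3  ] q [ 0.47  0.14 -0.02  1.04 -0.25  0.57] F [-0.4  1.2  2.1]
[0.5632 0.2988 0.3437]
```

View pics/s9.png

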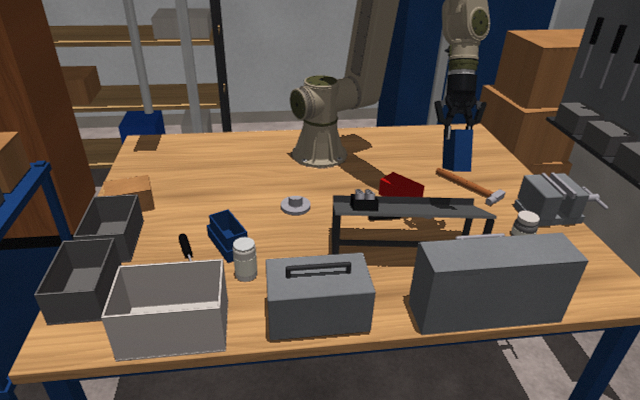

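The small box is held, at (457,150). I'll lift a little more and transfer it.

Request:
step_arm([
  [-1.8,-0.6,-3.2,-0.035,-0.007,0.025,4],
  [-3,-1,-6.8,-0.07,-0.015,0.05,4],
  [-3.5,-1.4,-10.6,-0.1,-0.022,0.075,4],
  [-3.5,-1.7,-14.5,-0.135,-0.03,0.1,4],
  [-3,-2,-18.4,-0.17,-0.037,0.125,4],
])

```text
time: 13.62
eef_pos: [0.5419, 0.1146, 0.3812]
tool_rot: [0.586, -0.412, -0.42, -0.557]
force: [1.7, 0.2, -2.7]
gripper_width: 0.524
```

```bash
python3 to.py .55 -.3425 .32 25.3
```

```text
t 13.62 shift cm [  6.77   2.94 -45.53] rotvec [-0.401 -0.09   0.302] rows 12 target [ 0.55  -0.342  0.32 ] q [ 0.08  0.02 -0.03  1.21 -0.04  0.04] F [ 1.7  0.2 -2.7]
[0.5419 0.1146 0.3812]
```

Request:
step_arm([
  [0,0.2,-3.7,-0.033,-0.007,0.025,4],
  [0,0.4,-7.5,-0.066,-0.015,0.05,4],
  [0.3,0.7,-11.4,-0.1,-0.022,0.075,4],
  [0.8,0.9,-15.3,-0.133,-0.03,0.1,4],
  [1.5,1.2,-19.2,-0.167,-0.037,0.125,4],
])

```text
time: 14.03
eef_pos: [0.541, -0.0801, 0.3691]
tool_rot: [0.596, -0.401, -0.498, -0.486]
force: [0.8, 0.1, -1.8]
gripper_width: 0.531
```

```bash
python3 to.py .55 -.3425 .32 25.3
```

```text
t 14.03 shift cm [  4.85   5.44 -25.7 ] rotvec [-0.232 -0.054  0.176] rows 7 target [ 0.55  -0.342  0.32 ] q [-0.33  0.1   0.07  1.36  0.06 -0.53] F [ 0.8  0.1 -1.8]
[ 0.541  -0.0801  0.3691]
```

Request:
step_arm([
  [0.7,0.8,-3.6,-0.033,-0.008,0.025,4],
  [1.4,1.6,-7.3,-0.066,-0.015,0.05,4],
  [2.1,2.4,-11,-0.1,-0.023,0.075,4],
  [2.8,3.2,-14.7,-0.133,-0.031,0.1,4],
  [3.5,3.9,-18.4,-0.166,-0.039,0.126,4],
])

```text
time: 14.45
eef_pos: [0.5468, -0.2702, 0.3334]
tool_rot: [0.598, -0.386, -0.571, -0.409]
force: [1.5, -0.2, -2.3]
gripper_width: 0.527
```

```bash
python3 to.py .55 -.3425 .25 25.3
```

```text
t 14.45 shift cm [ 8.3   2.77 -6.74] rotvec [-0.065 -0.014  0.049] rows 3 target [ 0.55  -0.342  0.25 ] q [-0.61  0.35  0.3   1.49  0.03 -0.98] F [ 1.5 -0.2 -2.3]
[ 0.5468 -0.2702  0.3334]
```

Request:
step_arm([
  [1.5,1,-2.6,-0.022,-0.005,0.016,4],
  [3,2,-5,-0.044,-0.01,0.033,4],
  [5,2.8,-6.7,-0.065,-0.014,0.049,4],
  [6.8,2.8,-6.7,-0.065,-0.014,0.049,4],
  [7.3,2.8,-6.7,-0.065,-0.014,0.049,4],
])

```text
time: 14.87
eef_pos: [0.5477, -0.343, 0.2555]
tool_rot: [-0.595, 0.379, 0.599, 0.379]
force: [-0.3, 0.4, -3.0]
gripper_width: 0.531
```

Request:
step_arm([
  [0,0,0,0,0,0,4],
  [0,0,0,0,0,0,4],
  [0,0,0,0,0,0,4],
])

```text
time: 15.12
eef_pos: [0.5479, -0.3426, 0.2567]
tool_rot: [-0.595, 0.379, 0.599, 0.379]
force: [-0.1, -0.1, -2.1]
gripper_width: 0.533
```

```bash
python3 held.py small_box .092 10 medium_box "(.55,-.3425,.004)"; python3 to.py .55 -.3425 .25 25.3
```

```text
top tcp [ 0.5482 -0.3427  0.2572] toolyaw [25.2059  0.1424  0.1731] fit [ 0.543  -0.3399  0.1632] [25.0639  0.0365  1.7127] in tool-box frame [-0.0032  0.0045 -0.094 ] [517] 0.0003 0.0009
  target [ 0.5488 -0.3331  0.0049] [25.2555 -1.5769  3.5708] [606] 0.0012 0.0024 diff in target frame [-0.0038  0.0062  0.1584] needed tool shift cm [-0.   -0.82  0.37]
scene tcp [ 0.5483 -0.3428  0.2573] toolyaw [25.2087  0.1319  0.1498] fit [ 0.5472 -0.3421  0.1655] [25.2802 -0.4158  1.6469] in tool-box frame [-0.0004  0.0008 -0.0918] [1174] 0.0008 0.0017
  target [ 0.5584 -0.3491  0.0075] [25.2211 -2.2238 -4.0042] [1125] 0.0012 0.0029 diff in target frame [-0.0009 -0.      0.1586] needed tool shift cm [-0.   -0.71 -1.11]
t 15.22 shift cm [ 0.73 -0.17 -0.05] rotvec [-0.002  0.003 -0.002] rows 1 target [ 0.55  -0.342  0.25 ] q [-0.68  0.46  0.29  1.41 -0.   -1.12] F [ 0.5 -0.  -2.5]
[ 0.5483 -0.3428  0.2573]
```

View pics/scene10.png

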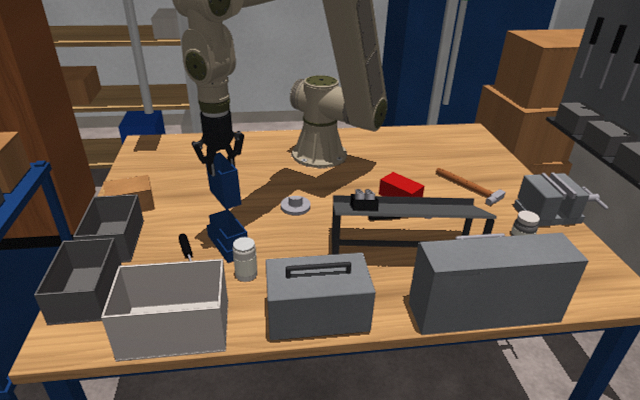

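View pics/top10.png

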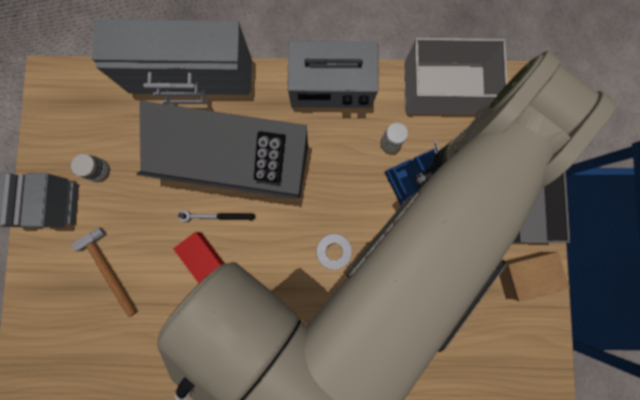

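Request:
step_arm([
  [1,-0.42,-0.08,0,0.01,0,4],
  [2.5,-0.42,-0.08,0,0.02,0,4],
  [4,-0.42,-0.08,0,0.028,0,4],
  [5.5,-0.42,-0.08,0,0.028,0,4],
  [5.5,-0.42,-0.08,0,0.028,0,4],
])

```text
time: 15.63
eef_pos: [0.5513, -0.3402, 0.2005]
tool_rot: [0.603, -0.384, -0.591, -0.373]
force: [-0.4, -0.5, -4.0]
gripper_width: 0.535
```

Request:
step_arm([
  [0,0,0,0,0,0,4],
  [0,0,0,0,0,0,4],
])

```text
time: 15.8
eef_pos: [0.5517, -0.3401, 0.2018]
tool_rot: [0.604, -0.384, -0.591, -0.373]
force: [-0.3, -0.1, -2.8]
gripper_width: 0.528
```

```bash
cat > held2.py <<'E'
from h import *
import sys
T=[[.5489,-.3411],[.5520,-.3435]]
for c,t in zip(('top','scene'),T):
    P=grab_frame(c); save(P,c+sys.argv[1])
    s=get_state(); R=Rn.from_quat(s['tool_rot']).as_matrix()
    Rb=np.c_[np.cross(R[:,2],-R[:,0]),R[:,2],-R[:,0]]
    Rb=np.c_[np.cross(Rb[:,1],Rb[:,2]),Rb[:,1],Rb[:,2]]
    w=world(P);m=blue(P)&np.isfinite(w[...,0]); q=w[m]; q=q[(np.linalg.norm(q[:,:2]-t,axis=1)<.1)&(q[:,2]>.083)]
    x0=s['eef_pos']-Rb@[0,0,.092]
    f=lambda x: shell_dist((Rn.from_rotvec(x[3:])*Rn.from_matrix(Rb)).inv().apply(q-x[:3]),DIM['small_box'])
    r=least_squares(f,np.r_[x0,0,0,0],loss='soft_l1',f_scale=.003,x_scale=[.01]*3+[.1]*3); x=r.x
    Rf=Rn.from_rotvec(x[3:])*Rn.from_matrix(Rb)
    e=np.r_[np.array(t)-x[:2],0]
    print(c,len(q),'tcp',s['eef_pos'],Rn.from_matrix(Rb).as_euler('ZYX',degrees=True),'small',x[:3],Rf.as_euler('ZYX',degrees=True),'need tool cm',np.round(100*R.T@e,2),np.median(f(x)))
E
python3 held2.py 11
```

```text
top 375 tcp [ 0.5519 -0.3404  0.202 ] [25.2684  0.1611 -1.3898] small [ 0.5418 -0.3354  0.1125] [23.3776  0.17    3.319 ] need tool cm [ 0.02 -0.4  -0.82] -0.00035425328668120364
scene 1164 tcp [ 0.5519 -0.3406  0.2021] [25.265   0.157  -1.4089] small [ 0.5515 -0.3421  0.1093] [25.3785 -0.3054  0.3417] need tool cm [ 0.    0.01 -0.15] -0.0003505850492140361
```

Request:
step_arm([
  [0.5,-0.03,-0.15,0,0,0,4],
  [1.3,-0.03,-0.15,0,0,0,4],
  [2,-0.03,-0.15,0,0,0,4],
  [2.3,-0.03,-0.15,0,0,0,4],
  [2.3,-0.03,-0.15,0,0,0,4],
])

```text
time: 16.32
eef_pos: [0.5523, -0.3418, 0.1773]
tool_rot: [0.603, -0.384, -0.591, -0.373]
force: [0.0, -0.1, -3.3]
gripper_width: 0.531
```

```bash
python3 held2.py 12;  python3 - <<'E'
from h import *
p=grab_frame('scene'); cv2.imwrite('pics/s12.png',cv2.resize(p['color'][150:290,150:330,::-1],None,fx=4,fy=4))
p=grab_frame('top'); cv2.imwrite('pics/t12.png',cv2.resize(p['color'][120:240,350:500,::-1],None,fx=4,fy=4))
E
```

```text
top 359 tcp [ 0.5525 -0.342   0.178 ] [25.2603  0.2042 -1.3008] small [ 0.5417 -0.3357  0.0903] [21.5738  0.6074  3.4411] need tool cm [ 0.02 -0.42 -0.8 ] -0.0004932772067667394
scene 1147 tcp [ 0.5528 -0.3422  0.1786] [25.2643  0.1806 -1.3537] small [ 0.5517 -0.3439  0.0853] [25.3018 -0.0922  0.377 ] need tool cm [-0.   -0.04  0.02] -0.0003637824451507964
```

View pics/s12.png

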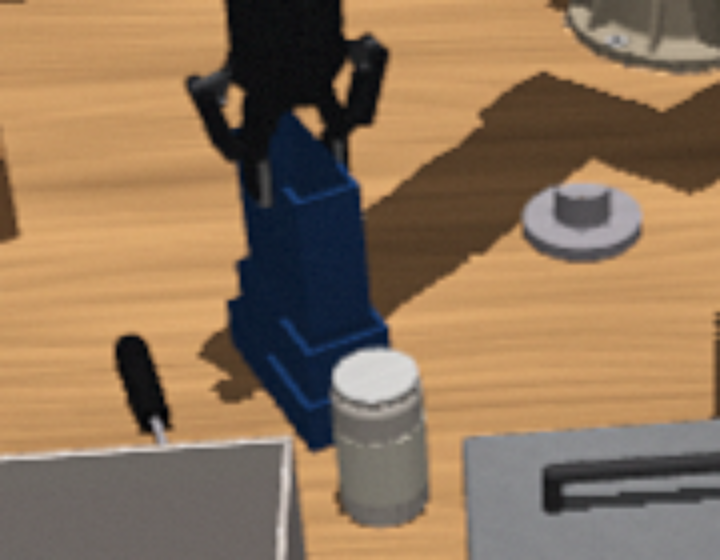

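View pics/t12.png

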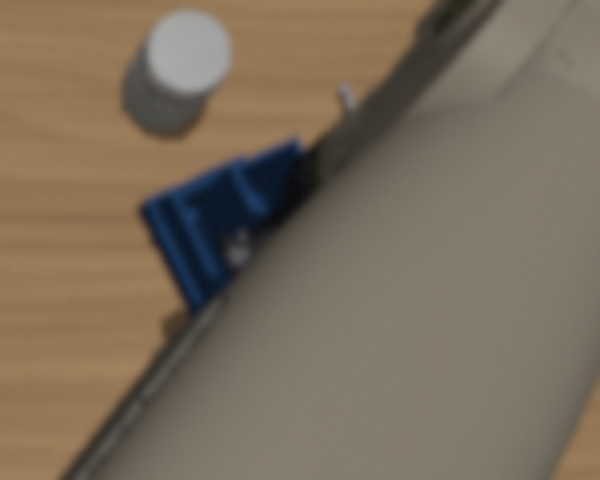

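The small box is centred over the middle one, just above its rim. In the scene crop its far lower edge is about (305,330), inside the rim. I'll lower it in steps.

Request:
step_arm([
  [0.6,-0.04,0,0,0,0,4],
  [1.2,-0.04,0,0,0,0,4],
  [1.8,-0.04,0,0,0,0,4],
  [2.4,-0.04,0,0,0,0,4],
  [2.6,-0.04,0,0,0,0,4],
])

```text
time: 16.93
eef_pos: [0.5531, -0.3424, 0.1516]
tool_rot: [0.603, -0.384, -0.591, -0.373]
force: [0.8, 0.2, -2.8]
gripper_width: 0.533
```

```bash
python3 held2.py 13|tail -1; python3 to.py .5528 -.342 .101 25.3
```

```text
scene 927 tcp [ 0.5533 -0.3425  0.1522] [25.2631  0.1926 -1.3256] small [ 0.5528 -0.3439  0.0848] [25.3252  0.0468  0.6537] need tool cm [-0.    0.05  0.07] -0.00040298162377279227
t 17.03 shift cm [5.12 0.   0.18] rotvec [-0.001 -0.023 -0.003] rows 2 target [ 0.553 -0.342  0.101] q [-0.67  0.48  0.07  1.14 -0.01 -1.11] F [ 0.4 -0.2 -2.5]
[ 0.5533 -0.3425  0.1522]
```

Request:
step_arm([
  [0.8,0.05,0.05,0,0,0,4],
  [1.6,0.05,0.05,0,0,0,4],
  [2.4,0.05,0.05,0,0,0,4],
  [3.2,0.05,0.05,0,0,0,4],
  [4,0.05,0.05,0,0,0,4],
])

```text
time: 17.45
eef_pos: [0.5526, -0.343, 0.111]
tool_rot: [0.603, -0.384, -0.591, -0.373]
force: [-0.8, 0.4, -3.5]
gripper_width: 0.53
```

```bash
python3 to.py .5528 -.342 .101 25.3
```

```text
t 17.45 shift cm [ 1.   -0.06  0.11] rotvec [-0.001 -0.023 -0.004] rows 1 target [ 0.553 -0.342  0.101] q [-0.67  0.51  0.01  1.05 -0.01 -1.11] F [-0.8  0.4 -3.5]
[ 0.5526 -0.343   0.111 ]
```

Request:
step_arm([
  [0.3,0,0.05,0,0,0,4],
  [0.6,0,0.05,0,0,0,4],
  [0.8,0,0.05,0,0,0,4],
  [1,0,0.05,0,0,0,4],
])

```text
time: 17.78
eef_pos: [0.5526, -0.3428, 0.1016]
tool_rot: [0.603, -0.384, -0.591, -0.373]
force: [-4.3, 4.1, 13.0]
gripper_width: 0.525
```

```bash
python3 to.py .5528 -.342 .101 25.3
```

```text
t 17.78 shift cm [ 0.06 -0.05  0.06] rotvec [-0.001 -0.023 -0.003] rows 1 target [ 0.553 -0.342  0.101] q [-0.67  0.51 -0.01  1.03 -0.01 -1.11] F [-4.3  4.1 13. ]
[ 0.5526 -0.3428  0.1016]
```

The small box touched the floor at the expected height. Releasing.

Request:
step_arm([
  [-0.05,0,0,0,0,0,4.6],
  [-0.05,0,0,0,0,0,5.4],
  [-0.05,0,0,0,0,0,6.2],
  [-0.05,0,0,0,0,0,7],
  [-0.05,0,0,0,0,0,7.8],
], grip_force=20)

```text
time: 18.2
eef_pos: [0.5529, -0.343, 0.1026]
tool_rot: [0.604, -0.384, -0.591, -0.373]
force: [-0.2, 0.7, 0.4]
gripper_width: 0.913
```

Request:
step_arm([
  [-0.1,0,0,0,0,0,8.5],
  [-2,0,0,0,0,0,8.5],
  [-5,0,0,0,0,0,8.5],
  [-9,0,0,0,0,0,8.5],
  [-13,0,0,0,0,0,8.5],
])

```text
time: 18.62
eef_pos: [0.5512, -0.3395, 0.2332]
tool_rot: [0.603, -0.384, -0.591, -0.373]
force: [0.9, -0.6, 0.2]
gripper_width: 0.992
```

Request:
step_arm([
  [-3,0,2,0,0,0,8.5],
  [-5,0,5.5,0,0,0,8.5],
  [-7,0,9.5,0,0,0,8.5],
  [-8,0,13.5,0,0,0,8.5],
  [-8,0,17.5,0,0,0,8.5],
])

```text
time: 19.03
eef_pos: [0.4767, -0.1799, 0.3122]
tool_rot: [0.605, -0.384, -0.589, -0.374]
force: [0.1, 0.4, 0.8]
gripper_width: 0.996
```

Request:
step_arm([
  [0,-2,3.5,0,0,0,8.5],
  [0,-4,7,0,0,0,8.5],
  [0,-6,10.5,0,0,0,8.5],
  [0,-8,14,0,0,0,8.5],
  [0,-8,18,0,0,0,8.5],
])

```text
time: 19.45
eef_pos: [0.4744, 0.019, 0.3076]
tool_rot: [0.606, -0.383, -0.589, -0.374]
force: [0.8, 0.4, -0.2]
gripper_width: 0.994
```

```bash
cat > nest3.py <<'E'
from h import *
print(get_state()['eef_pos'],get_state()['force'])
for c in ('top','scene'):
    P=grab_frame(c); save(P,c+'20'); w=world(P);m=blue(P)&np.isfinite(w[...,0])
    q=w[m&(np.linalg.norm(w-[.55,-.3425,.06],axis=2)<.13)]
    N=['large_box','medium_box','small_box']
    def f(x):
        return np.min([shell_dist(Rn.from_rotvec(b[3:]).inv().apply(q-b[:3]),DIM[n]) for b,n in zip(x.reshape(3,6),N)],axis=0)
    x0=np.array([[.55,-.3425,z,0,0,.444] for z in (0,.004,.008)]).ravel()
    r=least_squares(f,x0,loss='soft_l1',f_scale=.003,x_scale=[.01]*3+[.1]*3 if 0 else ([.01]*3+[.1]*3)*3)
    print(c,len(q)); print(r.x.reshape(3,6), np.median(abs(f(r.x)))); print('zmax pct',np.percentile(q[:,2],[97,99]))
    for o in ['socket_tray','oil_can','screwdriver','ratchet']: print(o,[(np.round(d['position'],3),round(d['conf'],2)) for d in tip_of(P,o)][:2])
E
python3 nest3.py
```

```text
[0.4744 0.019  0.3076] [ 0.7957  0.3522 -0.2094]
top 1546
[[ 0.5491 -0.3409  0.0006  0.0068 -0.0071  0.4443]
 [ 0.5493 -0.3411  0.0047 -0.0001 -0.0042  0.4371]
 [ 0.5481 -0.3425  0.0089 -0.0017  0.012   0.4412]] 0.0004349861983293391
zmax pct [0.1175 0.1188]
socket_tray [(array([0.614, 0.042, 0.15 ]), 0.79)]
oil_can [(array([ 0.686, -0.293, -0.004]), 0.89)]
screwdriver [(array([ 0.606, -0.455, -0.003]), 0.72)]
ratchet [(array([ 0.545, -0.344, -0.   ]), 0.4)]
scene 1344
[[ 0.5529 -0.3428  0.0014  0.0204 -0.0152  0.4475]
 [ 0.5507 -0.344   0.005   0.0066  0.0126  0.4378]
 [ 0.5515 -0.3447  0.0095  0.0033  0.0008  0.4468]] 0.0006607020953996222
zmax pct [0.1181 0.1194]
socket_tray [(array([0.611, 0.04 , 0.151]), 0.97), (array([ 0.691, -0.296,  0.001]), 0.39)]
oil_can [(array([ 0.69 , -0.296, -0.001]), 0.82)]
screwdriver [(array([ 0.604, -0.454, -0.   ]), 0.47), (array([ 0.552, -0.342,  0.009]), 0.26)]
ratchet [(array([ 0.47 ,  0.191, -0.   ]), 0.42)]
```

```bash
python3 - <<'E'
import cv2
cv2.imwrite('pics/c20.png',cv2.resize(cv2.imread('pics/scene20.png')[170:280,150:310],None,fx=5,fy=5))
E
```

```text
(no output)
```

View pics/top20.png

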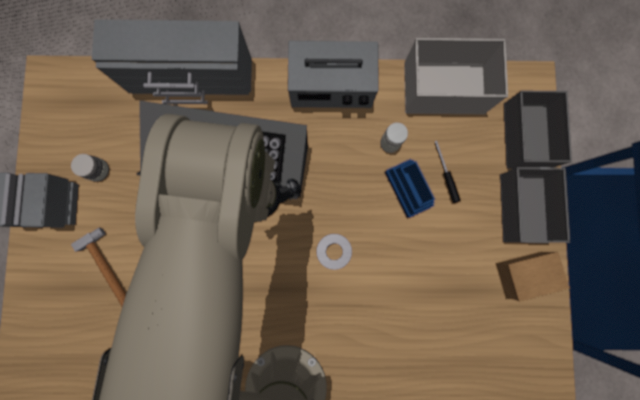

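View pics/c20.png

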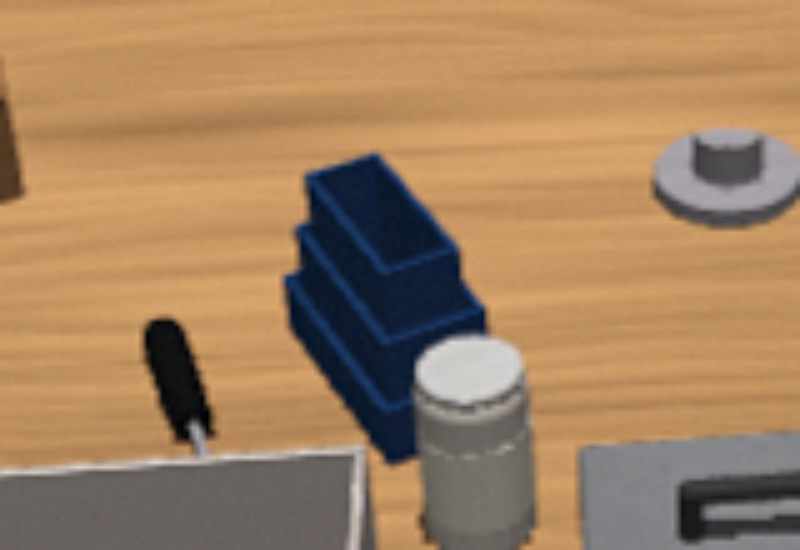

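All three boxes are nested, upright and concentric. The rims step evenly, with the small box's at about 0.118 m. The robot touches nothing, so I'll hand in.

```bash
python3 -c "
from workcell import robot
print(robot.close_job())"
```

```text
the job is handed in; nothing more can be done
None
```

I nested the middle box in the large one and the small box in the middle one, then handed the job in at about 20 s. The hand-in reports no verdict.

**Nesting:** Both boxes were lowered in and released after light floor contact (13–18 N). In the last fits from both cameras, each box stands about 4 mm above the one around it and the centres agree to within about 3 mm. The small box's rim is at about 0.118 m, as expected.

**Bystanders and large box:** The large box, tray, can and screwdriver read within about 4 mm of their start positions.

**Disagreements:**
- **Held small box:** While it hung over the stack, the arm hid most of it from the top camera and that fit came out poor. I went by the scene camera and the arm's own reading.
- **Tilt fits:** Fitted tilts were at most about 0.025 rad, the highest for the large box in the scene view, where it is partly hidden.
- **Ratchet:** In the last top view the network reported the ratchet at the boxes, with low confidence (0.4). The scene view put it about 6 mm from its first reading, and the arm never worked near it.

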